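Set the gas selector to 6, lock it and open the line

TASK

Put the gas on at setting 6: pull the numbered selector sleeve on the gas panel up to unlock it, turn it until its white line stands at the figure 6, and press it fully down again so that it is locked there. Only then open the lever valve beside it fully, its handle in line with the tube. Leave the other things on the bench where they are.

Things in the scene. Friction and masses are not known exactly. Their poses are not given: they have to be found in the camera images.
- panel: Gas panel fixed to the bench: aluminium base plate 130 (x) x 360 (y) x 8 mm. Origin: centre of its underside, on the bench; z up. In line along its y stand a small supply gauge, face up (y +132 mm, diameter 44, top at 74 mm; leave it), the click selector (vertical axis at y +35 mm) and the lever ball valve (vertical stem at y -90 mm), all at x 0, joined by a 6 mm steel tube 33 mm above the bench
- scale_centre (a point): Centre of the selector's fixed scale plate, on its top, 54 mm above the bench; axes as the panel's. Aluminium disc, diameter 92 mm, with black figures 0 to 9 engraved clockwise (from above), 24 degrees apart, tops outwards. Figure 0 lies 108 degrees anticlockwise from the panel's +x axis, figure 6 lies 36 degrees clockwise from +x
- sleeve_grip (a point): Point on the vertical axis of the selector sleeve at the height to grip, 13 mm under its flat top, 78 mm above the bench when locked, 85 when fully up. The sleeve: black ribbed cylinder, diameter 48, 36 mm high, its underside 1 mm above the scale plate when locked; grip it across at any yaw. A white line down its side and on the rim of its top points at the figure set. Turns with the sleeve
- flow_sleeve (a joint): Turn of the selector sleeve (rad): 0 at figure 0, growing clockwise seen from above, 0.4189 (24 degrees) a figure: 2.513 at figure 6, 3.770 at 9, the end stop. Starts at one of 1 to 4. It clicks into each figure: let go between two, it jumps to the nearer; a click takes about 0.09 N m. It turns only when lifted by more than about 4.5 mm: below that a tooth inside holds it
- flow_lift (a joint): Height of the sleeve (m): 0 pressed fully down, locked (as it starts); 0.007 fully up, unlocked. Moving it takes about 4 N, and its weight is about 1.4 N; it stays at the height where it is left. It goes right down only when the sleeve stands in a click: between clicks the tooth stops it
- valve_handle (a joint): Turn of the ball valve's lever (rad): 0 shut, handle across the tube, pointing along the panel's -x; 1.571 fully open, handle along the tube, pointing along the panel's -y; it turns anticlockwise seen from above. It starts within 0.12 of shut, needs about 0.16 N m and stays where it is left
- handle_grip (a point): Point in the lever's black grip, 60 mm out from the vertical axis of the valve stem, 72 mm above the bench, moving with the lever. The lever is level; its grip is a bar 13 mm wide and 13 mm high, from 20 to 88 mm out from the axis. Under it: the base plate when shut, the tube and its nuts (top 42 mm above the bench) when open
- spanner: Bystander: steel open-ended spanner, 150 mm long, lying flat; origin under its middle. Leave it
- amber_bottle: Bystander: amber glass jar, diameter 60, 108 mm high; origin under its middle. Leave it
- vial_rack: Bystander: white plastic rack 60 x 110 mm with small capped vials, 42 mm high; origin under its middle. Leave it

How it is judged (in metres and radians):
On the way, in this order (a step that is already met when the one before it is completed fails the run):
1. the sleeve, pulled up, has been turned to figure 6 (value of joint flow_sleeve between 2.413 and 2.613 rad and value of joint flow_lift above 0.004 m), for 0.1 s.
2. the sleeve is pressed fully down and locked on figure 6 (value of joint flow_sleeve between 2.413 and 2.613 rad and value of joint flow_lift below 0.0015 m), for 0.2 s.
3. the valve is fully open (all of step 2 and value of joint valve_handle above 1.45 rad), for 0.2 s.
At the end, for the whole second after the job is handed in: The sleeve stands at figure 6 (within 0.1 rad, a quarter of a click) and is down and locked (less than 1.5 mm up), the valve lever is open (1.45 rad or more of 1.571) and the spanner, jar and rack are within 30 mm of where they were (all of step 3 and distance of each of spanner, amber_bottle, vial_rack from where it was at the start of the episode below 0.03 m); the robot touches nothing.
It fails at once if the valve is opened (more than 0.3 rad) while the sleeve is not locked on 6 (value of joint valve_handle above 0.3 rad and not (value of joint flow_sleeve between 2.413 and 2.613 rad and value of joint flow_lift below 0.0015 m)).
It fails at once if a bystander is pushed away by more than 40 mm (distance of any of spanner, amber_bottle, vial_rack from where it was at the start of the episode above 0.04 m).
It also fails if it takes over 64 s, if anything falls off the work surface, if the arm or the gripper's body presses on something with over 40 N, if the wrist force passes 120 N, or if a joint passes its speed limit or range.

ROBOT

A 6-joint arm with a two-finger parallel gripper is mounted at the origin on the work surface. World frame = base frame: x ahead of the robot, y to its left, z up, the work surface at z = 0. Lengths are in mm, angles in rad, forces in N, time in s.
With the tool pointing down it reaches from about 350 to 875 mm from the base axis. Payload 4.2 kg.
Tool frame: the origin (TCP) lies on the centre line of the jaws, within the pads' length; the fingertips stand 25 mm ahead of it and the grasp point (between the pads) lies 6 mm ahead of it; z points along the fingers, y is the direction in which the jaws open and shut (so a half turn about z gives the same grasp; the last joint's range is limited). The gripper opens to 85 mm and grips with 20 to 120 N. Pads are 22 mm wide; open, the fingers measure 114 mm over their backs; the gripper's body (76 mm by 85 mm) begins 54 mm behind the grasp point. The pads swing forward as they close: fully open they stand 13 mm farther back than shut.
Start: joints at [1.59, 0.385, 0.008, 0, -1.194, -0.259], TCP at [148.411, 607.103, 256.312] pointing down, gripper open.
Joint ranges: [-3.14, 3.14], [-1.21, 2.06], [-1.07, 1.41], [-3.16, 2.05], [-2.99, -0.16], [-3.1, 3.1]. Speed limits (rad/s): [2.79, 2.79, 3.14, 3.14, 3.14, 3.14].

INTERFACE

Orientations are given as a unit quaternion [x, y, z, w].
In Python, from bench import arm gives the robot as it stands.
- The arm moves only by the tool drive_tool, never from a script. Its argument "plan" is a list of rows, each a list of 2 entries, a list of its own where there are three numbers: the shift along the tool's x, y, z in m, then the turn about the tool's z in degrees. A call has 1 to 12 rows; each row shifts and turns the commanded pose from where the row before left it, along the tool's axes as they then stand; what a row does not reach is not made up. A row lasts 1/8 s, in which the tool goes at most 62.5 mm and 10.7 degrees, less where a joint would pass 70% of its speed; a pose out of reach is approached as far as the arm can. A call with a gripper value outside its range is refused whole. "fingers" is the closure, from -1 (fully open) to 1 (shut), so that 0 is half open, set as the call begins (left out, the last holds). The fingers move at their own pace and stop on an object; the grip force is fixed at half the most. Time passes only in rows, so rows that do not move let the fingers close. It gives the time, the measured TCP pose, the force and the opening at its end, in the units of the state.
- arm.read_state(): the state, without advancing time (a new reading comes with each control period).
- arm.get_image(name): name is "side" or "top"; returns a dict with "image" (480x640x3 uint8, red, green, blue), "K" (3x3 intrinsics, pixels), "dist" ([k1, k2, p1, p2, k3] as OpenCV has them; the pictures are not rectified), "R" (3x3) and "t" (3): a world point X has camera coordinates R X + t. Camera axes: x right, y down, z forward; pixel columns grow to the right and rows downward; lengths in mm; the calibration is good to about 2 mm. A picture is of the moment at which its call begins. There is no depth.
- arm.job_done(): hands the job in, once; it reports no verdict.
The state is a dict: "clock": time; "joints": joint angles; "joint_vel": joint speeds; "joint_efforts": joint torques, N m; "position": TCP position; "ee_rot": TCP orientation; "contact_force": force on the tool from outside, world axes, zero at the start; "wrist_torque": the same for the moment, N m; "gripper_width": finger opening in mm.
Only numpy, scipy, OpenCV 4.12 (cv2) and the standard library are available. Lean on these libraries where they do the work, as an engineer would, in place of code of your own. Each camera call takes 0.05 s, during which the arm holds its last target.

## Working session

There is one attempt and no reset: what is moved stays moved. The work goes in short steps, Python scripts to look and compute and a tool call to move; the robot and the scene stay as the last step left them, time stands still between calls to the robot, and variables do not carry over. Pictures are saved under pics/ and viewed, and the job is handed in when it is done.

Besides the shell and the picture viewer there is one more tool, called after ">>>" by a JSON object that holds its "name" and its "arguments". drive_tool: Moves the arm, as the interface text tells. Its arguments: {"type":"object","properties":{"plan":{"type":"array"},"fingers":{"type":"number"}},"required":["plan"]}

```bash
mkdir -p pics
python3 - <<'E'
from bench import arm
import cv2
s=arm.read_state()
for k,v in s.items(): print(k,v)
for n in("side","top"):
    d=arm.get_image(n); cv2.imwrite(f"pics/{n}0.png",d["image"][:,:,::-1]); print(n,d["K"],d["dist"],d["R"],d["t"])
E
```

```text
clock 0.0
joints [ 1.58960811e+00  3.85557012e-01  6.64047123e-03 -4.97583864e-04
 -1.19398479e+00 -2.58618393e-01]
joint_vel [-0.0021128   0.00141016 -0.00121043 -0.00028799  0.00188663  0.0012886 ]
joint_efforts [ 3.44057644e-04 -3.92283154e+01  1.88396269e+01  4.18603912e+00
 -4.68648796e-03  4.55677224e-06]
position [148.28915006 606.61828755 255.22718135]
ee_rot [ 9.92808647e-01 -1.19707268e-01 -8.34897799e-05  1.07436411e-03]
contact_force [-0.01459452  0.02400492  0.12545871]
wrist_torque [ 0.02958613 -0.02594396  0.02468066]
gripper_width 85.56604276562474
side [[469.76266559   0.         321.52183217]
 [  0.         469.76266559 242.36794951]
 [  0.           0.           1.        ]] [-0.09700083  0.          0.          0.          0.        ] [[-0.93625238 -0.35116761 -0.01061973]
 [-0.21400822  0.59402086 -0.77546096]
 [ 0.27862512 -0.72375446 -0.6313062 ]] [569.03134989 209.57774195 997.47979193]
top [[536.71369777   0.         322.36987744]
 [  0.         536.71369777 250.13159442]
 [  0.           0.           1.        ]] [0.03885154 0.         0.         0.         0.        ] [[-0.0203317  -0.99961432  0.0189165 ]
 [-0.98783641  0.01716754 -0.15454613]
 [ 0.15416177 -0.0218286  -0.98780446]] [ -10.18632548  638.76720316 1126.41322481]
```

View pics/side0.png

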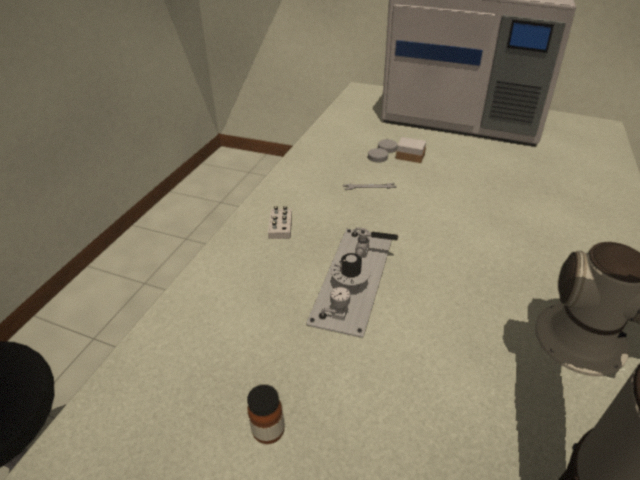

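View pics/top0.png

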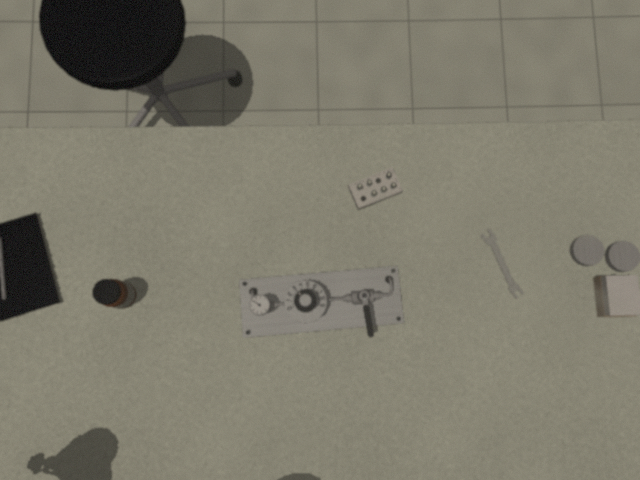

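The panel is in the middle: in the top view the sleeve is at about (306,300), the valve at (365,297) and the gauge at (261,304). I'll enlarge both views.

Run:
```python
import cv2
a=cv2.imread("pics/top0.png")[255:345,235:410]; cv2.imwrite("pics/topc.png",cv2.resize(a,None,fx=4.5,fy=4.5,interpolation=cv2.INTER_CUBIC))
a=cv2.imread("pics/side0.png")[220:340,300:410]; cv2.imwrite("pics/sidec.png",cv2.resize(a,None,fx=5,fy=5,interpolation=cv2.INTER_CUBIC))
```

```text
(no output)
```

View pics/topc.png

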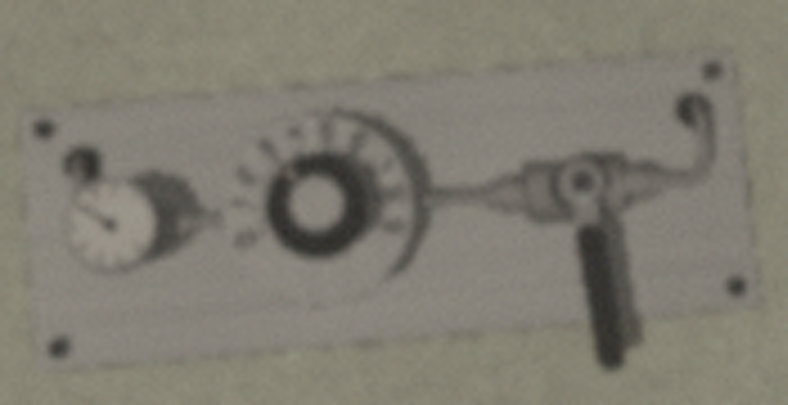

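View pics/sidec.png

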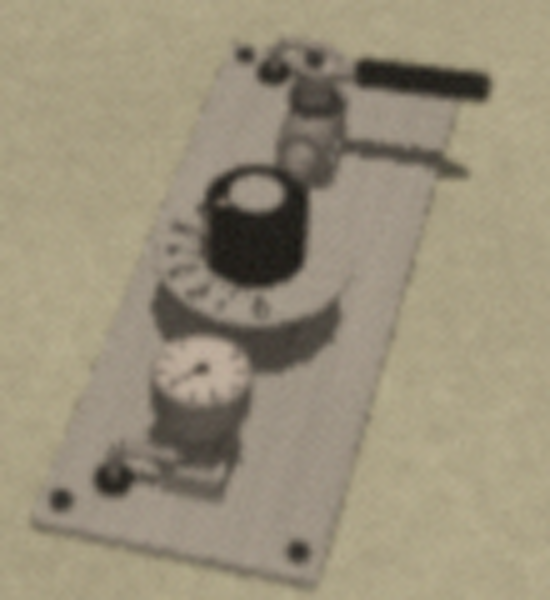

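```bash
cat > h.py <<'E'
import numpy as np, cv2
from scipy.optimize import least_squares
from bench import arm
def proj(d,P):
    p,_=cv2.projectPoints(np.asarray(P,float).reshape(-1,1,3),cv2.Rodrigues(d["R"])[0],np.array(d["t"],float),d["K"],np.array(d["dist"],float)); return p[:,0]
def back(d,uv,z):
    q=cv2.undistortPoints(np.array(uv,float).reshape(-1,1,2),d["K"],np.array(d["dist"]))[:,0]
    R=np.array(d["R"]);C=-R.T@d["t"]; r=np.c_[q,np.ones(len(q))]@R
    return C+r*((np.asarray(z)-C[2])/r[:,2])[:,None]
def l2w(x,y,a,P):
    P=np.asarray(P,float);c,s=np.cos(a),np.sin(a)
    return np.c_[x+c*P[:,0]-s*P[:,1],y+s*P[:,0]+c*P[:,1],P[:,2]]
E
python3 - <<'E'
from h import *
t=arm.get_image("top");s=arm.get_image("side")
L=np.array([[65,180,8],[65,-180,8],[-65,-180,8],[-65,180,8],[0,35,91],[0,132,74]])
ut=(np.array([[22,107],[735,52],[757,303],[36,370],[316,203],[113,224]])+.5)/4.5-.5+[235,255]
us=(np.array([[232,40],[462,100],[317,588],[32,520],[256,196],[201,368]])+.5)/5-.5+[300,220]
Ls=L[[1,2,3,0,4,5]]
f=lambda p,w=3:np.r_[(w!=1)*(proj(t,l2w(*p,L))-ut).ravel(),(w!=0)*(proj(s,l2w(*p,Ls))-us).ravel()]
for w in(0,1,3):
    r=least_squares(f,[600,60,0],args=(w,),x_scale=[100,100,1],loss="soft_l1");print(w,r.x,np.round(r.fun if 0 else f(r.x,w).reshape(-1,2),1).tolist())
x,y,a=r.x
fig=lambda R,z:l2w(x,y,a,[[R*np.cos(np.radians(108-24*i)),35+R*np.sin(np.radians(108-24*i)),z] for i in range(10)])
print("figs rim top crop",np.round((proj(t,fig(22,91))-[235,255]+.5)*4.5).tolist())
print("figs rim side crop",np.round((proj(s,fig(22,91))-[300,220]+.5)*5).tolist())
print("scale figs",np.round((proj(t,fig(39,54))-[235,255]+.5)*4.5).tolist())
v=l2w(x,y,a,[[0,-90,72],[-60,-90,72],[-88,-90,72],[-20,-90,72],[0,-150,72],[0,35,78],[0,35,0]]);print(v)
print(np.round((proj(t,v)-[235,255]+.5)*4.5),np.round((proj(s,v)-[300,220]+.5)*5))
E
```

```text
0 [ 5.30662268e+02 -1.82957428e+01  6.44219529e-02] [[-0.7, 0.1], [0.1, -0.8], [1.4, 1.2], [-0.3, 0.2], [0.3, -0.1], [-0.4, -0.4], [0.0, -0.0], [0.0, -0.0], [-0.0, -0.0], [-0.0, -0.0], [0.0, -0.0], [0.0, -0.0]]
1 [ 5.29660425e+02 -1.45605634e+01  6.85991872e-02] [[-0.0, 0.0], [-0.0, -0.0], [-0.0, 0.0], [-0.0, 0.0], [-0.0, 0.0], [-0.0, 0.0], [-0.1, 0.6], [0.4, -3.4], [0.0, -0.6], [-0.6, 0.2], [0.2, 0.3], [0.1, 0.4]]
3 [ 5.30455843e+02 -1.71730171e+01  6.68438752e-02] [[-1.2, 0.4], [-0.5, -0.9], [1.0, 1.1], [-0.7, 0.5], [-0.2, 0.0], [-0.9, -0.1], [0.0, 0.0], [0.5, -4.0], [-0.2, -1.6], [-0.7, -0.8], [0.2, -0.5], [0.1, -0.5]]
figs rim top crop [[272.0, 222.0], [268.0, 203.0], [273.0, 184.0], [285.0, 168.0], [302.0, 158.0], [322.0, 157.0], [340.0, 163.0], [355.0, 176.0], [362.0, 195.0], [362.0, 214.0]]
figs rim side crop [[261.0, 226.0], [241.0, 224.0], [224.0, 216.0], [213.0, 205.0], [209.0, 192.0], [214.0, 179.0], [227.0, 170.0], [244.0, 164.0], [264.0, 164.0], [282.0, 168.0]]
scale figs [[241.0, 241.0], [235.0, 207.0], [243.0, 174.0], [264.0, 147.0], [293.0, 131.0], [327.0, 128.0], [359.0, 139.0], [384.0, 162.0], [397.0, 193.0], [396.0, 227.0]]
[[ 536.46731315 -106.97202734   72.        ]
 [ 476.60130636 -110.97967386   72.        ]
 [ 448.66383652 -112.84990891   72.        ]
 [ 516.51197755 -108.30790951   72.        ]
 [ 540.47495968 -166.83803413   72.        ]
 [ 528.11804956   17.74882015   78.        ]
 [ 528.11804956   17.74882015    0.        ]]
[[580. 183.]
 [593. 311.]
 [599. 372.]
 [584. 226.]
 [706. 173.]
 [316. 205.]
 [318. 215.]] [[316.  65.]
 [434.  86.]
 [490.  96.]
 [355.  72.]
 [342.  -3.]
 [257. 215.]
 [252. 336.]]
```

```bash
cat >> h.py <<'E'
from scipy.spatial.transform import Rotation as Ro
def delta(target):
    s=arm.read_state();R=Ro.from_quat(s["ee_rot"]).as_matrix()
    d=R.T@(np.array(target)-s["position"])
    print("clock",s["clock"],"pos",np.round(s["position"],1),"F",np.round(s["contact_force"],1),"T",np.round(s["wrist_torque"],2),"w",round(s["gripper_width"],1),"yawx",np.degrees(np.arctan2(R[1,0],R[0,0])),"j",np.round(s["joints"],2))
    print("tool delta mm",np.round(d,1)); return d
E
python3 - <<'E'
from h import *
x,y,a=530.4,-17.2,.066
for n in("top","side"):
    d=arm.get_image(n);im=cv2.cvtColor(d["image"],cv2.COLOR_RGB2GRAY).astype(np.float32)
    for R in (17,20,22):
        ang=np.radians(108-np.arange(0,264,12)); P=np.c_[R*np.cos(ang),35+R*np.sin(ang),0*ang+91]
        p=proj(d,l2w(x,y,a,P)).astype(np.float32)
        print(n,R,np.round(cv2.remap(im,p[:,0],p[:,1],cv2.INTER_LINEAR)).ravel().astype(int).tolist())
delta([528,18,160])
E
```

```text
top 17 [51, 55, 55, 53, 57, 62, 88, 67, 53, 57, 54, 53, 54, 55, 54, 55, 56, 54, 57, 55, 54, 51]
top 20 [59, 60, 58, 61, 60, 62, 86, 72, 60, 58, 55, 54, 54, 51, 54, 54, 55, 53, 51, 54, 50, 52]
top 22 [73, 79, 80, 83, 83, 86, 88, 86, 78, 80, 69, 59, 58, 56, 59, 59, 56, 59, 55, 57, 51, 56]
side 17 [40, 40, 40, 42, 43, 61, 101, 68, 41, 37, 43, 53, 67, 63, 73, 79, 77, 65, 53, 42, 45, 42]
side 20 [31, 32, 34, 34, 36, 51, 67, 51, 46, 58, 65, 86, 94, 92, 89, 95, 93, 79, 56, 60, 62, 53]
side 22 [33, 32, 34, 33, 35, 39, 47, 59, 72, 91, 101, 115, 123, 118, 119, 125, 121, 96, 69, 77, 80, 65]
clock 0.3 pos [148.4 607.  255.9] F [ 0.  -0.2 -0.3] T [ 0.03 -0.01  0.04] w 85.4 yawx -13.742378712757663 j [ 1.59  0.39  0.01 -0.   -1.19 -0.26]
tool delta mm [508.7 481.8  96.3]
```

The line peaks at 72°, which is figure 3, so the sleeve needs a +72° turn. I'll move above it now.

>>> {"name": "drive_tool", "arguments": {"plan": [[[0.0424,0.0401,0.006],0],[[0.0424,0.0401,0.006],0],[[0.0424,0.0401,0.006],0],[[0.0424,0.0401,0.006],0],[[0.0424,0.0401,0.006],0],[[0.0424,0.0401,0.006],0],[[0.0424,0.0401,0.006],0],[[0.0424,0.0401,0.006],0],[[0.0424,0.0401,0.006],0],[[0.0424,0.0401,0.006],0],[[0.0424,0.0401,0.006],0],[[0.0424,0.0401,0.006],0]], "fingers": -1}}

```text
clock: 1.8
position: [529.4, 17.1, 184.4]
ee_rot: [0.993, -0.12, 0.0, -0.0]
contact_force: [0.9, 1.5, -0.4]
gripper_width: 85.3
```

>>> {"name": "drive_tool", "arguments": {"plan": [[[0,0,0],0],[[0,0,0],0]]}}

```text
clock: 2.05
position: [528.1, 18.7, 184.1]
ee_rot: [0.993, -0.12, -0.0, 0.0]
contact_force: [-0.6, -0.0, 0.1]
gripper_width: 85.4
```

Run:
```python
from h import *
delta([528,18,85])
for n in("side","top"):
    d=arm.get_image(n); cv2.imwrite(f"pics/{n}1.png",d["image"][:,:,::-1])
a=cv2.imread("pics/side1.png")[120:360,240:480]; b=cv2.imread("pics/top1.png")[180:420,200:420]
cv2.imwrite("pics/b1.png",np.hstack([cv2.resize(a,(400,400)),cv2.resize(b,(367,400))]))
```

```text
clock 2.05 pos [528.1  18.7 184.1] F [-0.6 -0.   0.1] T [-0.05 -0.    0.02] w 85.4 yawx -13.78998238279964 j [ 0.34  0.29 -0.33 -0.   -0.95  0.99]
tool delta mm [ 0.1  0.7 99.1]
```

View pics/b1.png

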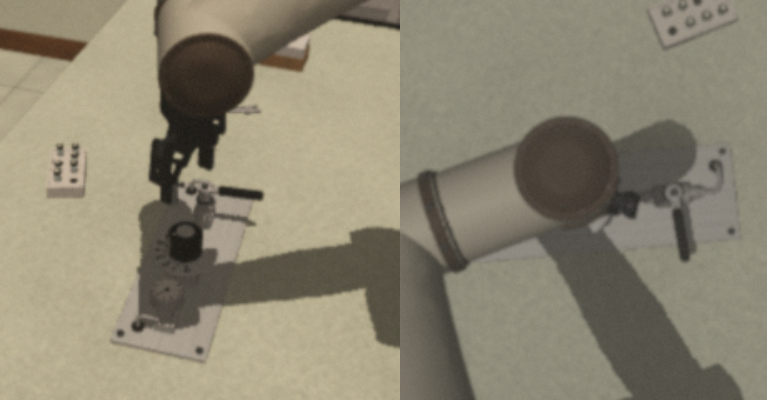

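The gripper hangs open over the sleeve: in the picture it is up and left of the sleeve at (185,240), which is perspective. I'll descend.

>>> {"name": "drive_tool", "arguments": {"plan": [[[0,0.0007,0.03],0],[[0,0,0.03],0],[[0,0,0.02],0],[[0,0,0.012],0],[[0,0,0.007],0],[[0,0,0],0]]}}

```text
clock: 2.9
position: [528.3, 18.5, 85.4]
ee_rot: [0.993, -0.119, 0.0, 0.0]
contact_force: [-0.2, -0.7, -0.2]
gripper_width: 85.3
```

Run:
```python
from h import *
delta([528,18,85])
d=arm.get_image("side"); cv2.imwrite("pics/s2.png",cv2.resize(d["image"][160:320,260:440,::-1],None,fx=3.5,fy=3.5,interpolation=cv2.INTER_CUBIC))
```

```text
clock 2.9 pos [528.3  18.5  85.4] F [-0.2 -0.7 -0.2] T [ 0.04 -0.02  0.03] w 85.3 yawx -13.696937215798899 j [ 0.34  0.42 -0.44  0.   -0.71  0.99]
tool delta mm [-0.1  0.6  0.4]
```

View pics/s2.png

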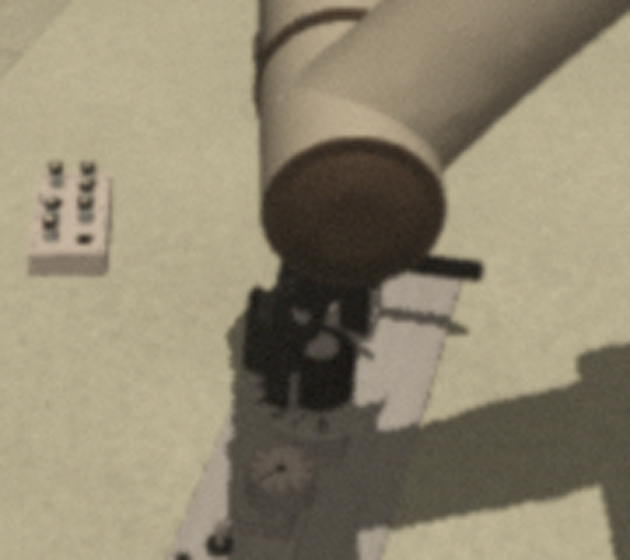

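The fingers straddle the sleeve, whose top is at (320,345) in the crop, with one finger on each side. I'll close on it.

>>> {"name": "drive_tool", "arguments": {"plan": [[[0,0,0],0],[[0,0,0],0],[[0,0,0],0],[[0,0,0],0],[[0,0,0],0],[[0,0,0],0],[[0,0,0],0],[[0,0,0],0]], "fingers": 1}}

```text
clock: 3.95
position: [528.3, 17.6, 86.3]
ee_rot: [0.993, -0.12, 0.0, 0.0]
contact_force: [-0.7, -2.2, 5.3]
gripper_width: 46.8
```

Run:
```python
from h import *
delta([528,18,85])
```

```text
clock 3.95 pos [528.3  17.6  86.3] F [-0.7 -2.2  5.3] T [-0.76  0.35  0.  ] w 46.8 yawx -13.729320221909013 j [ 0.34  0.41 -0.44  0.   -0.71  0.99]
tool delta mm [-0.4 -0.3  1.3]
```

>>> {"name": "drive_tool", "arguments": {"plan": [[[0,0,-0.003],0],[[0,0,-0.003],0],[[0,0,-0.002],0],[[0,0,0],0],[[0,0,0],0]]}}

```text
clock: 4.58
position: [528.2, 17.6, 92.8]
ee_rot: [0.993, -0.12, -0.0, 0.0]
contact_force: [3.0, -4.5, -5.2]
gripper_width: 46.5
```

Run:
```python
from h import *
delta([528,18,85])
```

```text
clock 4.575 pos [528.2  17.6  92.8] F [ 3.  -4.5 -5.2] T [-1.35 -0.86 -0.01] w 46.5 yawx -13.753915946546579 j [ 0.34  0.41 -0.44  0.   -0.73  0.99]
tool delta mm [-0.3 -0.3  7.8]
```

>>> {"name": "drive_tool", "arguments": {"plan": [[[0,0,0],6],[[0,0,0],6],[[0,0,0],0]]}}

```text
clock: 4.95
position: [528.3, 17.8, 92.9]
ee_rot: [0.975, -0.222, -0.0, 0.0]
contact_force: [3.3, -2.9, -6.6]
gripper_width: 46.5
```

Run:
```python
from h import *
delta([528,18,85])
```

```text
clock 4.95 pos [528.3  17.8  92.9] F [ 3.3 -2.9 -6.6] T [-1.1  -0.88 -0.05] w 46.5 yawx -25.69050404639774 j [ 0.34  0.4  -0.44  0.   -0.73  0.78]
tool delta mm [-0.3 -0.1  7.9]
```

The torque is only 0.05 N m, so the sleeve is unlocked and turning with the grip. I'll do the remaining 60°.

>>> {"name": "drive_tool", "arguments": {"plan": [[[0,0,0],8],[[0,0,0],8],[[0,0,0],8],[[0,0,0],8],[[0,0,0],8],[[0,0,0],8],[[0,0,0],8],[[0,0,0],4],[[0,0,0],0],[[0,0,0],0],[[0,0,0],0]]}}

```text
clock: 6.32
position: [528.9, 18.2, 93.1]
ee_rot: [0.734, -0.68, 0.0, -0.001]
contact_force: [3.7, -3.9, -5.7]
gripper_width: 46.8
```

Run:
```python
from h import *
delta([528,18,85])
d=arm.get_image("side"); cv2.imwrite("pics/s3.png",cv2.resize(d["image"][200:320,280:420,::-1],None,fx=5,fy=5,interpolation=cv2.INTER_CUBIC))
```

```text
clock 6.325 pos [528.9  18.2  93.1] F [ 3.7 -3.9 -5.7] T [-0.98 -1.12 -0.02] w 46.8 yawx -85.62683922224309 j [ 0.34  0.4  -0.44  0.   -0.73 -0.27]
tool delta mm [0.2 0.9 8.1]
```

View pics/s3.png

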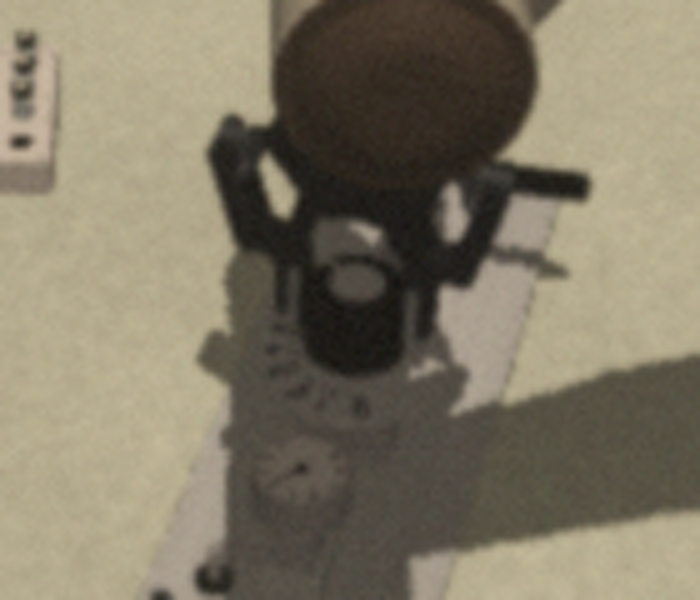

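The grip has turned 71.9° and the line has left the figure 3 side; it is now at the back, hidden behind the top. I'll press down.

>>> {"name": "drive_tool", "arguments": {"plan": [[[0,0,0.003],0],[[0,0,0.003],0],[[0,0,0.003],0],[[0,0,0.001],0],[[0,0,0],0],[[0,0,0],0]]}}

```text
clock: 7.12
position: [529.0, 18.2, 86.1]
ee_rot: [0.734, -0.68, 0.001, -0.001]
contact_force: [-2.5, -2.1, 18.9]
gripper_width: 46.5
```

Run:
```python
from h import *
delta([528,18,85])
```

```text
clock 7.125 pos [529.   18.2  86.1] F [-2.5 -2.1 18.9] T [-0.67  1.13 -0.01] w 46.5 yawx -85.6329545359045 j [ 0.34  0.41 -0.44  0.   -0.71 -0.27]
tool delta mm [0.2 1.  1.1]
```

Down 7.0 mm, back to the starting height, and pressing at 19 N. I'll release and check.

>>> {"name": "drive_tool", "arguments": {"plan": [[[0,0,0.001],0],[[0,0,0],0],[[0,0,0],0],[[0,0,0],0],[[0,0,0],0]], "fingers": -1}}

```text
clock: 7.75
position: [528.1, 18.2, 82.1]
ee_rot: [0.733, -0.68, -0.0, 0.0]
contact_force: [-0.2, 0.7, -1.0]
gripper_width: 85.4
```

>>> {"name": "drive_tool", "arguments": {"plan": [[[0,0,-0.02],0],[[0,0,-0.03],0],[[0,0,-0.03],0],[[0,0,-0.03],0],[[0,0,0],0]]}}

```text
clock: 8.38
position: [529.6, 18.5, 194.8]
ee_rot: [0.733, -0.68, 0.002, -0.002]
contact_force: [-0.6, -0.6, -0.6]
gripper_width: 85.6
```

>>> {"name": "drive_tool", "arguments": {"plan": [[[0,-0.05,0],0],[[0,-0.05,0],0],[[0,-0.05,0],0],[[0,-0.03,0],0],[[0,0,0],0]]}}

```text
clock: 9.0
position: [708.5, 31.5, 189.0]
ee_rot: [0.733, -0.681, -0.001, 0.001]
contact_force: [-1.3, -0.5, -1.0]
gripper_width: 85.3
```

Run:
```python
from h import *
delta([476,-111,78])
x,y,a=530.4,-17.2,.066
for n in("top","side"):
    d=arm.get_image(n);im=cv2.cvtColor(d["image"],cv2.COLOR_RGB2GRAY).astype(np.float32)
    cv2.imwrite(f"pics/{n}4.png",d["image"][:,:,::-1])
    for R in (17,20):
        ang=np.radians(108-np.arange(0,264,12)); P=np.c_[R*np.cos(ang),35+R*np.sin(ang),0*ang+91]
        p=proj(d,l2w(x,y,a,P)).astype(np.float32)
        print(n,R,np.round(cv2.remap(im,p[:,0],p[:,1],cv2.INTER_LINEAR)).ravel().astype(int).tolist())
r=lambda f,y0,y1,x0,x1,h:cv2.resize(cv2.imread(f)[y0:y1,x0:x1],(int((x1-x0)*h/(y1-y0)),h),interpolation=cv2.INTER_CUBIC)
cv2.imwrite("pics/b4.png",np.hstack([r("pics/side4.png",220,320,300,410,400),r("pics/top4.png",255,345,320-90,410-60,330)[:330] if 0 else r("pics/top4.png",255,345,270,350,400)]))
```

```text
clock 9.0 pos [708.5  31.5 189. ] F [-1.3 -0.5 -1. ] T [ 0.01  0.13 -0.04] w 85.3 yawx -85.77897743416956 j [ 0.27  0.57  0.15 -0.   -1.15 -0.2 ]
tool delta mm [125.  241.9 111.9]
top 17 [48, 50, 48, 48, 50, 48, 49, 48, 46, 47, 48, 55, 67, 55, 48, 49, 48, 47, 48, 50, 48, 47]
top 20 [51, 50, 52, 53, 54, 50, 50, 52, 51, 51, 51, 51, 63, 52, 51, 52, 49, 48, 49, 48, 47, 45]
side 17 [36, 34, 33, 34, 32, 28, 29, 32, 30, 34, 39, 47, 67, 59, 62, 65, 64, 58, 48, 35, 40, 40]
side 20 [32, 30, 34, 32, 33, 27, 30, 36, 42, 60, 69, 77, 96, 100, 98, 102, 98, 98, 63, 64, 65, 54]
```

View pics/b4.png

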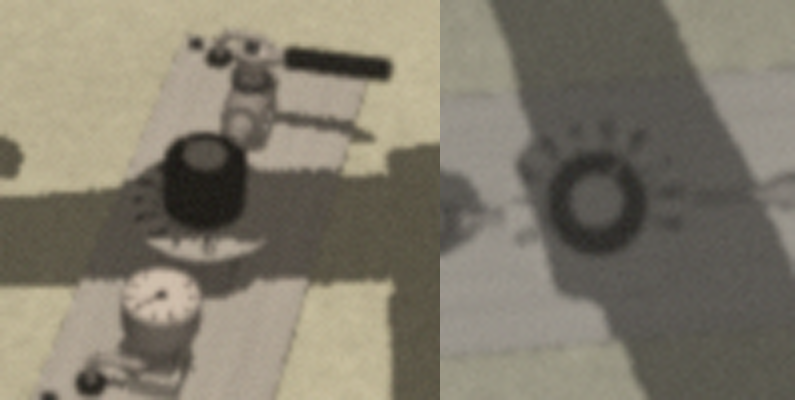

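View pics/side4.png

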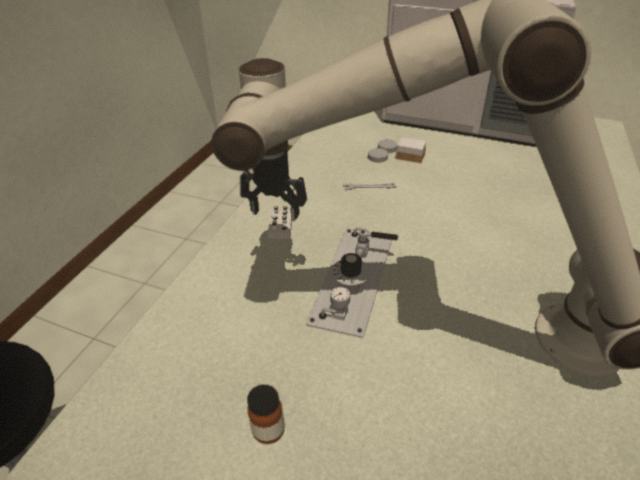

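Run:
```python
from h import *
A=cv2.imread("pics/side0.png",0).astype(np.float32);B=cv2.imread("pics/side4.png",0).astype(np.float32)
for x in (340,343,347,350,353,357):
    out=[]
    for I in(A,B):
        c=I[243:262,x]; out.append(c)
    g=[np.round(c).astype(int).tolist() for c in out]; print(x,g)
t=arm.get_image("side")
print(proj(t,[[528,18,91],[528,18,98]]))
```

```text
340 [[151, 149, 148, 150, 147, 148, 150, 150, 150, 153, 153, 154, 153, 151, 145, 137, 130, 104, 80], [163, 164, 161, 163, 163, 164, 168, 165, 168, 168, 169, 168, 170, 163, 161, 150, 133, 86, 53]]
343 [[150, 147, 149, 150, 151, 151, 152, 149, 152, 146, 148, 137, 96, 57, 37, 39, 54, 76, 51], [166, 161, 167, 164, 164, 166, 168, 169, 165, 167, 162, 141, 102, 59, 39, 32, 34, 29, 30]]
347 [[147, 148, 146, 144, 149, 150, 151, 148, 149, 135, 96, 61, 78, 123, 142, 145, 143, 129, 81], [161, 162, 164, 163, 162, 162, 166, 166, 164, 152, 109, 62, 61, 70, 73, 79, 76, 72, 50]]
350 [[147, 148, 150, 147, 152, 152, 150, 149, 149, 129, 77, 79, 133, 150, 152, 148, 149, 151, 131], [165, 164, 161, 165, 165, 167, 167, 168, 164, 144, 80, 49, 71, 80, 80, 82, 81, 78, 73]]
353 [[148, 148, 151, 148, 150, 147, 149, 148, 147, 129, 82, 72, 109, 142, 150, 149, 151, 148, 125], [164, 164, 167, 165, 165, 163, 164, 165, 165, 146, 91, 50, 65, 78, 81, 84, 81, 78, 72]]
357 [[115, 108, 105, 102, 93, 86, 93, 104, 105, 101, 91, 64, 48, 44, 52, 58, 54, 44, 38], [122, 117, 117, 112, 97, 98, 102, 110, 112, 109, 100, 72, 51, 33, 35, 41, 37, 34, 33]]
[[350.9856322  258.41364367]
 [351.07555234 256.09766791]]
```

The side-view edges of the sleeve match those at the start to within 0.2 px, where 7 mm of lift would be 2.3 px. The top view peaks symmetrically at figure 6. So the sleeve is locked on 6. Next I'll measure the lever.

Run:
```python
from h import *
t=arm.get_image("top");s=arm.get_image("side")
im=t["image"][:,:,::-1][270:350,330:410]; im2=s["image"][:,:,::-1][215:275,340:420]
cv2.imwrite("pics/b5.png",np.hstack([cv2.resize(im,(400,400),interpolation=3),cv2.resize(im2,(400,300),interpolation=3)[:, :] if 0 else cv2.resize(np.vstack([im2,np.zeros((20,80,3),np.uint8)]),(400,400),interpolation=3)]))
```

```text
(no output)
```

View pics/b5.png

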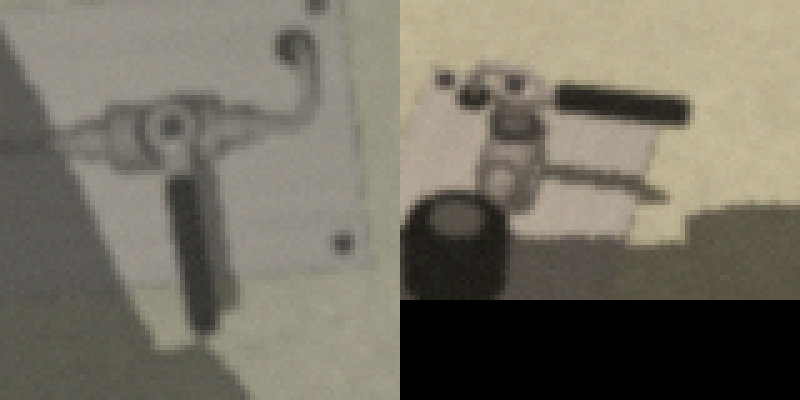

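Run:
```python
from h import *
t=arm.get_image("top");s=arm.get_image("side")
for d,uv,o in((t,[[172,126],[181,179],[205,332]],[330,270]),(s,[[116,83],[156,97],[290,110]],[340,215])):
    p=back(d,(np.array(uv)+.5)/5-.5+o,[80,75,75]);v=p[2]-p[1]; print(np.round(p,1),np.degrees(np.arctan2(-v[1],-v[0])),np.hypot(*v[:2]))
v=np.array([536.5,-107]);
for al in(3.8+3,):
    c=np.radians(al);print(v-60*np.array([np.cos(c),np.sin(c)]))
```

```text
[[ 536.9 -107.4   80. ]
 [ 514.8 -111.    75. ]
 [ 451.  -118.9   75. ]] 7.057706070139736 64.35597034582997
[[ 535.3 -102.4   80. ]
 [ 515.  -104.5   75. ]
 [ 449.6 -117.    75. ]] 10.814407030283913 66.53216186521922
[ 476.92206951 -114.1042381 ]
```

>>> {"name": "drive_tool", "arguments": {"plan": [[[0.025,0.0483,0],0],[[0.025,0.0483,0],0],[[0.025,0.0483,0],0],[[0.025,0.0483,0],0],[[0.025,0.0483,0],0],[[0,0,0],0]]}}

```text
clock: 10.1
position: [472.5, -112.4, 193.1]
ee_rot: [0.732, -0.681, -0.0, -0.0]
contact_force: [0.0, -0.1, -0.7]
gripper_width: 85.4
```

>>> {"name": "drive_tool", "arguments": {"plan": [[[0,0,0],9],[[0,0,0],9],[[0,0,0],9],[[0,0,0],9],[[0,0,0],9],[[0,0,0],9],[[0,0,0],9],[[0,0,0],9],[[0,0,0],9],[[0,0,0],6],[[0,0,0],0]]}}

```text
clock: 11.48
position: [476.7, -110.7, 192.7]
ee_rot: [-0.064, 0.998, -0.0, 0.001]
contact_force: [0.2, -0.1, 0.0]
gripper_width: 85.7
```

Run:
```python
from h import *
delta([477,-114.5,79])
```

```text
clock 11.475 pos [ 476.7 -110.7  192.7] F [ 0.2 -0.1  0. ] T [ 0.01 -0.    0.04] w 85.7 yawx -172.6351867769023 j [ 0.1   0.21 -0.41  0.   -0.94 -1.55]
tool delta mm [  0.3  -3.8 113.7]
```

>>> {"name": "drive_tool", "arguments": {"plan": [[[0,-0.0038,0.03],0],[[0,0,0.03],0],[[0,0,0.03],0],[[0,0,0.015],0],[[0,0,0.007],0],[[0,0,0],0]]}}

```text
clock: 12.22
position: [476.9, -114.7, 80.3]
ee_rot: [-0.064, 0.998, -0.0, -0.0]
contact_force: [0.0, -0.0, -0.5]
gripper_width: 85.6
```

Run:
```python
from h import *
delta([477,-114.5,79])
t=arm.get_image("top");s=arm.get_image("side")
cv2.imwrite("pics/b6.png",np.hstack([cv2.resize(t["image"][:,:,::-1][230:350,300:420],(400,400),interpolation=3),cv2.resize(s["image"][:,:,::-1][170:270,320:420],(400,400),interpolation=3)]))
```

```text
clock 12.225 pos [ 476.9 -114.7   80.3] F [ 0.  -0.  -0.5] T [ 0.02 -0.03  0.06] w 85.6 yawx -172.6781730275437 j [ 0.1   0.37 -0.54  0.   -0.66 -1.54]
tool delta mm [-0.1  0.2  1.3]
```

View pics/b6.png

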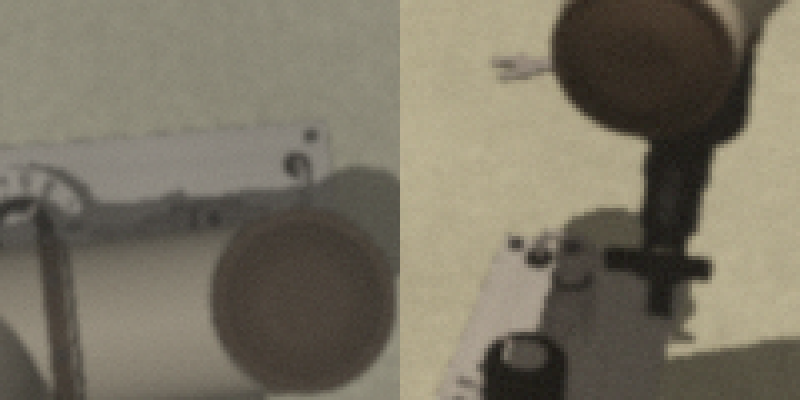

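The gripper straddles the middle of the lever, which crosses it at (660,265) in the right half. I'll close on it.

>>> {"name": "drive_tool", "arguments": {"plan": [[[0,0,0],0],[[0,0,0],0],[[0,0,0],0],[[0,0,0],0],[[0,0,0],0],[[0,0,0],0],[[0,0,0],0],[[0,0,0],0],[[0,0,0],0]], "fingers": 1}}

```text
clock: 13.45
position: [476.6, -114.9, 80.5]
ee_rot: [-0.063, 0.998, -0.0, -0.0]
contact_force: [-1.4, -1.6, 5.0]
gripper_width: 11.5
```

Run:
```python
from h import *
delta([477,-114.5,79])
```

```text
clock 13.45 pos [ 476.6 -114.9   80.5] F [-1.4 -1.6  5. ] T [-0.29  0.48 -0.15] w 11.5 yawx -172.7397050544748 j [ 0.1   0.37 -0.54  0.   -0.66 -1.54]
tool delta mm [-0.4  0.4  1.5]
```

>>> {"name": "drive_tool", "arguments": {"plan": [[[-0.0006,-0.0084,0],-8],[[-0.0006,-0.0084,0],-8],[[-0.0006,-0.0084,0],-8],[[-0.0006,-0.0084,0],-8],[[-0.0006,-0.0084,0],-8],[[0,0,0],0]]}}

```text
clock: 14.2
position: [495.9, -152.6, 80.5]
ee_rot: [-0.401, 0.916, -0.001, -0.0]
contact_force: [-1.4, -5.0, 5.1]
gripper_width: 11.7
```

Run:
```python
from h import *
delta([536.5+60.5*np.cos(np.radians(187.3+40)),-106.5+60.5*np.sin(np.radians(187.3+40)),80])
```

```text
clock 14.2 pos [ 495.9 -152.6   80.5] F [-1.4 -5.   5.1] T [-1.41  0.39  0.06] w 11.7 yawx -132.72460881022727 j [ 0.02  0.41 -0.47  0.   -0.69 -0.76]
tool delta mm [-0.9  1.4  0.5]
```

Following the arc with little force. I'll continue to the stop.

>>> {"name": "drive_tool", "arguments": {"plan": [[[-0.0006,-0.0084,0],-8],[[-0.0006,-0.0084,0],-8],[[-0.0006,-0.0084,0],-8],[[-0.0006,-0.0084,0],-8],[[-0.0006,-0.0084,0],-8],[[-0.0003,-0.0065,0],-6],[[0,0,0],0],[[0,0,0],0]]}}

```text
clock: 15.2
position: [541.4, -168.7, 80.6]
ee_rot: [0.727, -0.686, 0.002, -0.0]
contact_force: [0.6, -8.4, 2.1]
gripper_width: 11.7
```

Run:
```python
from h import *
delta([536.5+60.5*np.cos(np.radians(273.8)),-106.5+60.5*np.sin(np.radians(273.8)),80])
```

```text
clock 15.2 pos [ 541.4 -168.7   80.6] F [ 0.6 -8.4  2.1] T [-2.09 -0.21  0.11] w 11.7 yawx -86.70346977373751 j [-0.02  0.47 -0.35  0.   -0.74  0.07]
tool delta mm [-1.9  0.8  0.6]
```

>>> {"name": "drive_tool", "arguments": {"plan": [[[-0.001,-0.002,0],0],[[0,-0.001,0],0],[[0,0,0],0]]}}

```text
clock: 15.58
position: [541.7, -168.7, 80.6]
ee_rot: [0.727, -0.687, -0.0, 0.002]
contact_force: [-4.0, -11.5, 6.0]
gripper_width: 11.7
```

Run:
```python
from h import *
delta([536.5+60.5*np.cos(np.radians(273.8)),-106.5+60.5*np.sin(np.radians(273.8)),80])
```

```text
clock 15.575 pos [ 541.7 -168.7   80.6] F [ -4.  -11.5   6. ] T [-3.19  1.16  0.25] w 11.7 yawx -86.72309804385365 j [-0.01  0.48 -0.35  0.   -0.75  0.07]
tool delta mm [-1.9  1.   0.6]
```

Commanding 3 mm more moved it only 0.3 mm, so it is at the stop. I'll release, lift and look.

>>> {"name": "drive_tool", "arguments": {"plan": [[[0,0,0],0],[[0,0,0],0],[[0,0,0],0],[[0,0,0],0],[[0,0,0],0]], "fingers": -1}}

```text
clock: 16.2
position: [543.3, -166.0, 80.3]
ee_rot: [0.727, -0.687, 0.0, -0.0]
contact_force: [-0.5, 0.5, -0.4]
gripper_width: 85.7
```

>>> {"name": "drive_tool", "arguments": {"plan": [[[0,0,-0.02],0],[[0,0,-0.04],0],[[0,0,-0.05],0],[[0,0,-0.03],0],[[0,-0.05,0],0],[[0,-0.05,0],0],[[0,-0.05,0],0],[[0,-0.05,0],0],[[0,0,0],0]]}}

```text
clock: 17.32
position: [744.8, -154.1, 216.5]
ee_rot: [0.727, -0.686, -0.001, 0.001]
contact_force: [-1.4, -0.0, -0.7]
gripper_width: 85.2
```

Run:
```python
from h import *
delta([536,-168,80])
x,y,a=530.4,-17.2,.066
t=arm.get_image("top");s=arm.get_image("side")
d=t;im=cv2.cvtColor(d["image"],cv2.COLOR_RGB2GRAY).astype(np.float32)
ang=np.radians(108-np.arange(0,264,12)); P=np.c_[18*np.cos(ang),35+18*np.sin(ang),0*ang+91]
p=proj(d,l2w(x,y,a,P)).astype(np.float32)
print(np.round(cv2.remap(im,p[:,0],p[:,1],cv2.INTER_LINEAR)).ravel().astype(int).tolist())
g=cv2.cvtColor(s["image"],cv2.COLOR_RGB2GRAY)
for c in(343,350,353):print(g[250:256,c])
cv2.imwrite("pics/f_side.png",s["image"][:,:,::-1])
cv2.imwrite("pics/b7.png",np.hstack([cv2.resize(t["image"][:,:,::-1][260:340,270:410],(700,400),interpolation=3)]))
```

```text
clock 17.325 pos [ 744.8 -154.1  216.5] F [-1.4 -0.  -0.7] T [ 0.01  0.1  -0.07] w 85.2 yawx -86.70305027871106 j [ 0.01  0.65  0.35 -0.   -1.28  0.05]
tool delta mm [  1.9 208.9 137.1]
[141, 139, 141, 140, 139, 140, 141, 139, 137, 138, 137, 139, 140, 140, 138, 139, 137, 138, 139, 139, 139, 140]
[ 77  80 100 132 135 100]
[ 79  74  67  54  82 138]
[ 76  76  72  53  72 122]
```

View pics/b7.png

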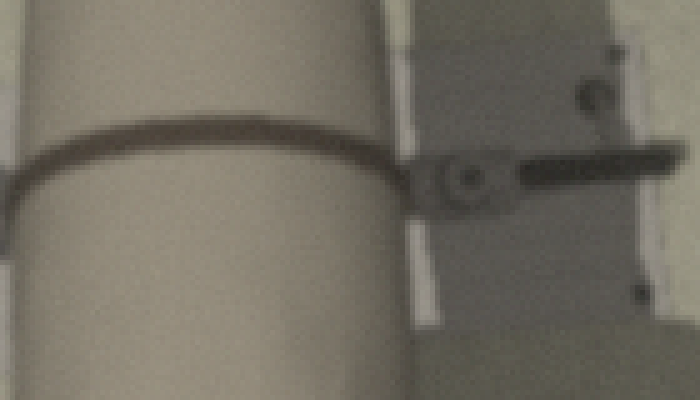

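View pics/f_side.png

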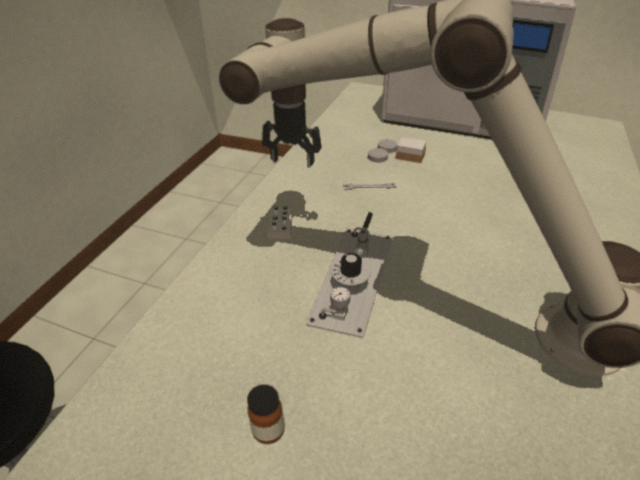

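Run:
```python
from h import *
t=arm.get_image("top");s=arm.get_image("side")
p=back(t,(np.array([[520,174],[676,158]])+.5)/5-.5+[270,260],[75,75]);v=p[1]-p[0];print(p,np.degrees(np.arctan2(v[1],v[0]))%360)
w=l2w(530.4,-17.2,.066,[[0,-110,76],[0,-178,76]])
print("expected open crop",(proj(t,w)-[270,260]+.5)*5)
cv2.imwrite("pics/b8.png",cv2.resize(s["image"][:,:,::-1][195:295,310:410],(600,600),interpolation=3))
print("expected side",(proj(s,w)-[310,195]+.5)*6)
```

```text
[[ 537.70722774 -128.3084888    75.        ]
 [ 543.28292524 -194.82491911   75.        ]] 274.79158054322096
expected open crop [[517.59390063 174.50998295]
 [676.99452363 161.01144405]]
expected side [[330.81756653 193.03357301]
 [364.68798211 103.35802906]]
```

View pics/b8.png

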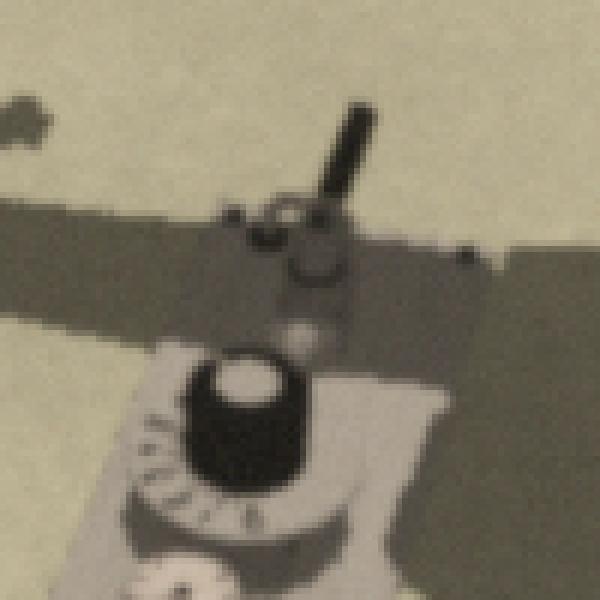

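The lever now lies along the tube, at 274.8° in the image against an expected 273.8°. It runs from (330,193) to (362,105) in the side crop, as predicted for fully open. The sleeve is down and the bystanders look undisturbed.

```bash
python3 -c "
from bench import arm
print(arm.job_done())"
```

```text
the job is handed in; nothing more can be done
None
```

The gas is on at setting 6: I locked the selector sleeve there first, then opened the lever valve to its stop. I handed the job in at about 17.5 s on the robot's clock; it returned no verdict.

- **Sleeve:** It started at figure 3. I lifted it about 7 mm, turned it 72° clockwise and pressed it down with 19 N.
    - **Setting:** After release, the top view showed the white line centred on figure 6.
    - **Locked:** Its top edge in the side view was within about 0.2 px of the starting picture; 7 mm of lift would show as 2.3 px.
- **Valve:** I gripped the lever and swung it until it stopped: a further 3 mm of command moved it only 0.3 mm. The last picture puts it at 274.8°, against 273.8° expected for fully open, which is within measuring error.
- **Bystanders:** The spanner, jar and rack looked unmoved in the last side picture, and the gripper was clear of everything.
- **Check not made:** After the valve was open, the arm hid the sleeve in the top view. The figure 6 reading is therefore from before the valve move, though nothing touched the sleeve after that. The two cameras also disagreed by about 4 mm on the panel's y position; I used a joint fit of both, and the grasps came out centred.

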